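# Hold a toy-train boiler down in the V-cradle for drilling

## Task

Take the stepped wooden boiler (the round piece with a narrower nose on one end) from the storage rest and lay it in the V-cradle, nose towards the cradle's end stop and its thick part centred lengthwise over the two V-blocks. Then press it firmly down onto both sloping sides of the V and finish like that, with the fingers still holding it pressed down: do not let go. Leave the plain dowel, the small block and the toy wheel where they are.

Things in the scene. Friction and masses are not known exactly. Their poses are not given: they have to be found in the camera images.
- boiler: Turned beech boiler, about 110 g: a cylinder 36 mm in diameter, 130 mm long, with a nose 20 mm in diameter, 30 mm long, on one end. Origin on the axis at the middle of the thick cylinder; x runs along the axis to the nose (cylinder x -65 to 65 mm, nose 65 to 95 mm); it may be rolled about x. It starts level in one of the rest's two slots, axis 42 mm above the bench.
- boiler_nose (a point): Centre of the flat tip of the boiler's nose, 95 mm from the boiler's origin along its x axis.
- cradle: V-cradle fixed to the bench, rigid, no spring: dark wooden base 12 mm thick, 90 mm wide (y), from x = -75 to 117 mm, carrying two aluminium V-blocks and at its +x end a steel end stop plate (x = 107 to 117 mm, 50 mm wide, 75 mm high). Origin on the bench, below the middle between the V-blocks; x along the groove towards the end stop, z up. The centred boiler's nose ends 12 mm short of the stop.
- seat (a point): Where the boiler's origin lies when it is seated: on the axis of a 36 mm cylinder resting on both sides of the V, midway between the two V-blocks, 62 mm above the bench. Axes as the cradle's (x towards the end stop, y across, z up).
- vee_left: The sloping V sides on the +y side, part of the cradle (same origin and axes). The two V-blocks are each 25 mm long, from 35 to 60 mm on either side of the origin along x: a 70 mm gap between them is open down to the base. Each is 71 mm wide, 65 mm high; 90 degree V along x (sides slope 45 degrees), apex 36.5 mm above the bench, mouth 56 mm wide at 64.5 mm.
- vee_right: The sloping V sides on the -y side of both V-blocks, part of the cradle (same origin and axes); mirror image of vee_left. The V sides are polished and slippery: the boiler slides down them and centres itself when pressed or let lie.
- rest: Storage rest fixed to the bench: board 120 (x) by 190 (y) by 10 mm, with two battens along y, 15 mm thick, centred at x = -45 and 45 mm; slot floors 24 mm, tops 36 mm above the bench. Slots 40 mm wide at y = -45 and 45 mm hold the boiler and the plain dowel along x. Between the battens 75 mm are free down to the board. Origin on the bench under its middle.
- dowel: Plain wooden dowel, 28 mm in diameter, 150 mm long, no nose, lying in the other slot of the rest. Origin at the middle of its axis, x along it. Leave it alone.
- cab_block: Small wooden block 36 x 45 x 32 mm on the bench beside the rest, on the robot's side of it. Origin under its middle. Leave it alone.
- wheel: Wooden toy wheel, 42 mm in diameter, 12 mm thick, lying flat on the bench behind the open end (-x end) of the cradle. Origin under its middle. Leave it alone.
There are look-alikes about, which are no part of the job. What is shaped like the boiler but blue, red or turquoise is not meant.

How it is judged:
By the outcome, as a careful person would: the job done as asked, in the order asked, and still so for the second after the job is handed in, while the arm keeps its last pose, push and grip.
It also fails if it takes over 42 s, if anything falls off the work surface, if the arm or the gripper's body presses on something with over 40 N, if the wrist force passes 120 N, or if a joint passes its speed limit or range.

## Robot

A 6-joint arm with a two-finger parallel gripper is mounted at the origin on the work surface. World frame = base frame: x ahead of the robot, y to its left, z up, the work surface at z = 0. Lengths are in m, angles in rad, forces in N, time in s.
With the tool pointing down it reaches from about 0.25 to 0.8 m from the base axis. Payload 8.5 kg.
Tool frame: the origin (TCP) lies at the very end of the fingers, on their centre line; the grasp point (between the pads) lies 19 mm behind it; z points along the fingers, y is the line along which they close (so a half turn about z gives the same grasp; the last joint's range is limited). The gripper opens to 85 mm and grips with 20 to 120 N. Pads are 22 mm wide; open, the fingers measure 114 mm over their backs; the gripper's body (76 mm by 85 mm) begins 54 mm behind the grasp point. The pads swing forward as they close: fully open they stand 13 mm farther back than shut.
Start: joints at [1.209, 0.238, -0.013, 1.319, 0, 1.571], TCP at [0.186, 0.491, 0.231] pointing down, gripper open.
Joint ranges: [-2.66, 2.66], [-1.03, 1.9], [-1.14, 1.46], [-1.82, 2.27], [-1.45, 1.34], [-3.14, 3.14]. Speed limits (rad/s): [2.22, 2.22, 2.79, 3.14, 3.14, 3.14].

## Interface

Orientations are given as [roll, pitch, yaw] about the fixed x, y, z axes, in that order (R = Rz(yaw) Ry(pitch) Rx(roll)).
In Python, from bench import manip, jaws, read_camera, status gives the robot as it stands. Calls block until the motion is done:
- manip.move_ptp(position, orientation): joint-space move of the TCP to a pose.
- manip.move_straight(position, rotation=None, max_speed=0.15, contact_N=None): straight line of the TCP; rotation=None keeps the orientation; max_speed is the mean speed in m/s. With contact_N (N) it stops when the force on the tool has changed by that much, and returns True; else False.
- manip.movej(angles): joint-space move.
- jaws.set_gripper(opening, strength=None): finger opening in m; strength is the grip in N (None keeps the last); returns when the fingers have stopped.
- manip.hold(seconds).
- manip.ik(position, orientation): joint angles nearest the present ones, or None.
- read_camera(name): name is "side" or "top"; returns a dict with "color" (420x560x3 uint8, red, green, blue), "fx", "fy", "cx", "cy" (pixels), "R" (3x3) and "t" (3): a world point X has camera coordinates R X + t. Camera axes: x right, y down, z forward; pixel columns grow to the right and rows downward; lengths in m; the calibration is good to about 2 mm. A picture is of the moment at which its call begins. There is no depth.
A pose or a line that the arm cannot do raises manip.Unreachable and nothing moves.
- manip.hand_in(): hands the job in; it is judged then, once.
Readings, each from a call of its own:
- status.read_time(): time.
- status.read_joints(): joint angles.
- status.read_qvel(): joint speeds.
- status.read_tau(): joint torques, N m.
- status.read_tool_pos(): TCP position.
- status.read_eef_rot(): TCP orientation.
- status.read_ft_force(): force on the tool from outside, world axes, zero at the start.
- status.read_moment(): the same for the moment, N m.
- status.read_gripper_width(): finger opening in m.
- status.read_grasp_force(): force on a finger pad.
Only numpy, scipy, OpenCV 4.12 (cv2) and the standard library are available. Lean on these libraries where they do the work, as an engineer would, in place of code of your own. Each camera call takes 0.05 s, during which the arm holds its last target. There are 200 camera calls.

## Working session

There is one attempt and no reset: what is moved stays moved. The work goes in short steps, each a Python script; the robot and the scene stay as the last script left them, time stands still between calls to the robot, and variables do not carry over. Pictures are saved under pics/ and viewed, at most 10 in all, crops included, and the job is handed in when it is done.

```bash
ls; mkdir -p pics; python3 - <<'E'
from bench import read_camera
import cv2,pickle
for n in("side","top"):
    c=read_camera(n); pickle.dump(c,open(f"{n}.pkl","wb")); cv2.imwrite(f"pics/{n}0.png",c["color"][:,:,::-1]); print(n,c["fx"],c["cx"],c["cy"],c["R"],c["t"])
E
```

```text
pics
side 399.33559968934884 280.6107707253465 211.29865746440228 [[ 0.97992259 -0.19924363  0.00732714]
 [-0.14258567 -0.72600669 -0.67274335]
 [ 0.13935938  0.65819166 -0.73983964]] [-0.53472989 -0.04531253  1.23928302]
top 500.6033869873867 277.22119847479837 208.0770065435787 [[ 1.69857205e-02 -9.99855583e-01  5.45938553e-04]
 [-9.89365500e-01 -1.68863947e-02 -1.44467150e-01]
 [ 1.44455505e-01  1.91374586e-03 -9.89509446e-01]] [-0.2257526   0.48244011  1.41296342]
```

View pics/side0.png

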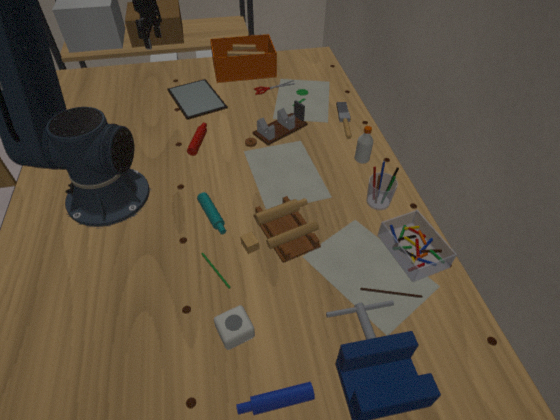

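View pics/top0.png

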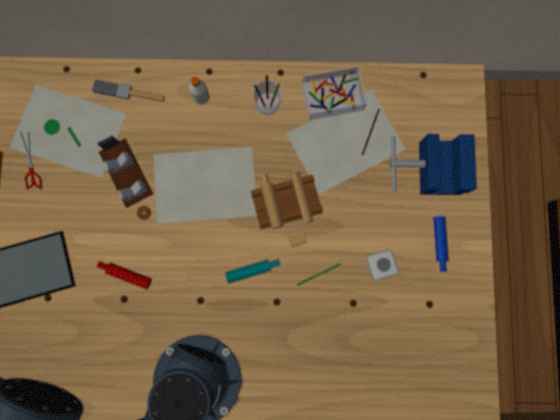

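Candidates for the boiler: the two natural-wood cylinders in the rest (top image ≈ (271,200) and (301,197)), plus the turquoise (252,271), red (125,275) and blue (441,243) look-alikes, which are excluded by colour. The cradle is at top (125,172) with its stop at (109,143), and the wheel is at (144,213). I'll crop the rest and cradle close up.

```bash
python3 - <<'E'
import cv2,pickle,numpy as np
T=pickle.load(open("top.pkl","rb"))["color"][:,:,::-1];S=pickle.load(open("side.pkl","rb"))["color"][:,:,::-1]
def crop(I,x,y,w,h,s): return cv2.convertScaleAbs(cv2.resize(I[y:y+h,x:x+w],(w*s,h*s),interpolation=cv2.INTER_CUBIC),alpha=1.7)
cv2.imwrite("pics/c1.png",np.hstack([crop(T,245,165,80,75,5),crop(S,240,190,80,75,5)]))
cv2.imwrite("pics/c2.png",np.hstack([crop(T,90,130,75,95,5),crop(S,240,90,75,60,5) if 0 else crop(S,240,70,75,95,5)]))
E
```

```text
(no output)
```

View pics/c1.png

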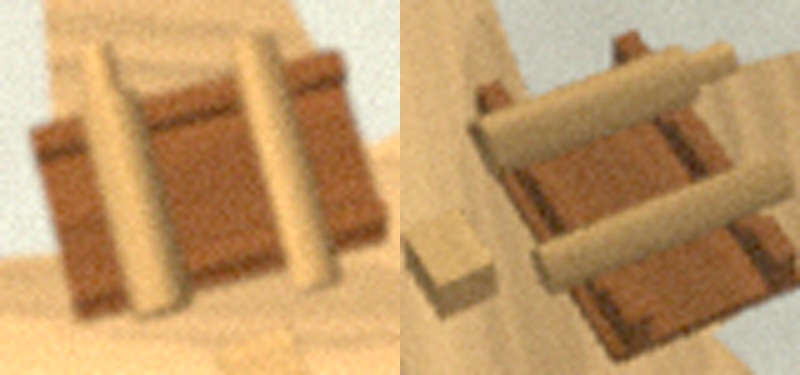

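View pics/c2.png

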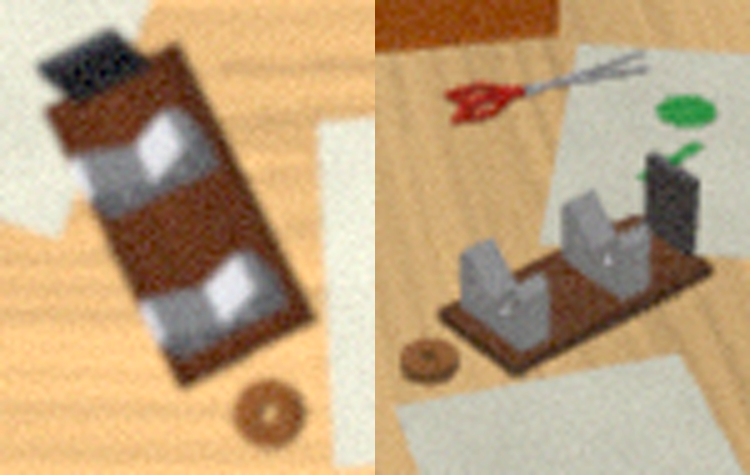

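The crops settle it. In the rest, the boiler is the left piece in the top view: the step to the nose shows at crop (115,95) and the nose tip at (98,45), pointing up. The other piece is plain, so it is the dowel. The cradle's base corners and stop are clear. Next I'll fit the poses of both from landmarks in the two views.

```bash
cat > fit.py <<'E'
import cv2,pickle,numpy as np
from scipy.optimize import least_squares
C={n:pickle.load(open(n+".pkl","rb")) for n in("top","side")}
def proj(n,P):
    c=C[n];q=np.atleast_2d(P)@c["R"].T+c["t"]
    return np.c_[c["fx"]*q[:,0]/q[:,2]+c["cx"],c["fy"]*q[:,1]/q[:,2]+c["cy"]]
def place(p,P): 
    c,s=np.cos(p[2]),np.sin(p[2]);P=np.atleast_2d(P)
    return np.c_[p[0]+c*P[:,0]-s*P[:,1],p[1]+s*P[:,0]+c*P[:,1],P[:,2]]
def fit(obs,p0):   # obs: (cam, crop offset, [(model xyz, crop px)])
    def r(p): return np.concatenate([(proj(n,place(p,[m for m,_ in L]))-(np.array([u for _,u in L],float)+.5)/5+.5-np.array(o)).ravel() for n,o,L in obs])
    s=least_squares(r,p0,loss="soft_l1");return s.x,r(s.x).reshape(-1,2)
def draw(n,off,w,h,items):
    x,y=off;I=cv2.resize(C[n]["color"][y:y+h,x:x+w,::-1],(w*5,h*5),interpolation=cv2.INTER_CUBIC);I=cv2.convertScaleAbs(I,alpha=1.7)
    for p,P in items:
        q=(proj(n,place(p,P))-np.array(off)+.5)*5-.5
        cv2.polylines(I,[np.round(q).astype(int)],True,(0,255,0),1)
    return I
def ring(x,r,z=.042): a=np.linspace(0,2*np.pi,40);return np.c_[x+0*a,r*np.cos(a),z+r*np.sin(a)]
E
cat > f1.py <<'E'
from fit import *
B=[("top",(245,165),[((-.065,.018,.042),(133,303)),((-.065,-.018,.042),(185,293)),((.095,.01,.042),(88,47)),((.095,-.01,.042),(110,42)),((.065,-.018,.042),(136,97)),((.065,.018,.042),(88,108))])]
B.append(("side",(240,190),[((-.065,0,.060),(72,120)),((-.065,0,.024),(98,172)),((.095,0,.052),(328,42)),((.095,0,.032),(337,70))]))
K=[("top",(90,130),[((.117,-.045,.012),(178,45)),((-.075,-.045,.012),(312,318)),((-.075,.045,.012),(183,385))]),
("side",(240,70),[((-.075,.045,.012),(65,313)),((-.075,-.045,.012),(143,366)),((.117,-.045,.012),(336,264)),((.107,.025,.075),(272,152)),((.107,-.025,.075),(321,178))])]
b,rb=fit(B,[.47,.05-.3,.2]);k,rk=fit(K,[.5,.4,.5])
print(b,k);print(rb.round(1).tolist());print(rk.round(1).tolist())
np.save("bk.npy",[b,k])
bi=[(b,ring(-.065,.018)),(b,ring(.065,.018)),(b,ring(.095,.01))]
def blk(x,z=.065):return (k,[(x,.0355,z),(x,.028,z),(x,0,.0365),(x,-.028,z),(x,-.0355,z),(x,-.0355,.012),(x,.0355,.012)])
ki=[(k,[(-.075,-.045,.012),(.117,-.045,.012),(.117,.045,.012),(-.075,.045,.012)]),(k,[(.107,-.025,.075),(.107,.025,.075),(.107,.025,.012),(.107,-.025,.012)])]+[blk(x) for x in(-.06,-.035,.035,.06)]
I1=np.hstack([draw("top",(245,165),80,75,bi),draw("side",(240,190),80,75,bi)])
I2=np.hstack([draw("top",(90,130),75,75-0,ki),draw("side",(240,90),75,75,ki)])
I2=cv2.copyMakeBorder(I2,0,0,0,50,0)
O=np.vstack([I1,I2]);cv2.imwrite("pics/fit1.png",cv2.resize(O,(640,600)))
for n in C: print(n,-C[n]["R"].T@C[n]["t"])
E
python3 f1.py
```

```text
[ 0.4946026  -0.20051568  0.25749241] [0.57363928 0.22650712 0.51023801]
[[-0.6, 2.8], [1.2, 1.9], [-1.9, 0.2], [0.4, -0.4], [0.3, -2.2], [-2.2, -1.5], [2.2, 1.4], [-2.5, -0.6], [1.3, 1.0], [-0.9, 0.1]]
[[-0.7, -1.7], [0.8, -0.8], [-0.9, 0.0], [-0.6, -0.6], [-0.4, 0.7], [0.7, 0.3], [-0.5, 0.9], [-1.1, 1.5]]
top [ 0.27703382 -0.22027738  1.46796065]
side [ 0.34482727 -0.95512448  0.89030505]
```

View pics/fit1.png

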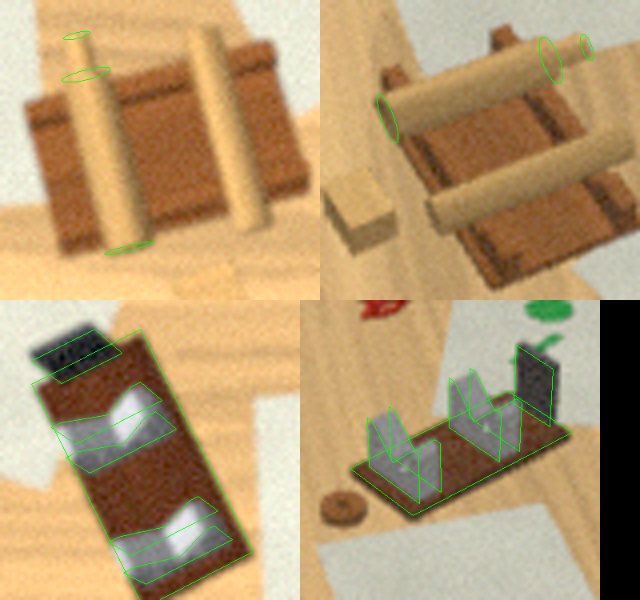

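Cradle fit is good, with outlines on the base, blocks and stop within about 1 px. The boiler fit is 1–2 px off along its length because I picked its points loosely. I'll average a few frames and zoom in with a pixel grid to fit the boiler's silhouette.

```bash
python3 - <<'E'
from bench import read_camera
import cv2,pickle,numpy as np
out=[]
for n,(x,y,w,h),s in(("top",(254,168,38,66),9),("side",(250,192,64,40),7)):
    c=read_camera(n);c["color"]=np.mean([c["color"].astype(float)]+[read_camera(n)["color"].astype(float) for _ in range(5)],0).round().astype(np.uint8)
    pickle.dump(c,open(n+".pkl","wb"))
    I=cv2.convertScaleAbs(cv2.resize(c["color"][y:y+h,x:x+w,::-1],(w*s,h*s),interpolation=cv2.INTER_CUBIC),alpha=1.8,beta=-30)
    for g in range(0,w,5): cv2.line(I,(int((g+.5)*s),0),(int((g+.5)*s),h*s),(255,0,0),1);cv2.putText(I,str(x+g),(int(g*s),9),0,.35,(0,0,255))
    for g in range(0,h,5): cv2.line(I,(0,int((g+.5)*s)),(w*s,int((g+.5)*s)),(255,0,0),1);cv2.putText(I,str(y+g),(0,int(g*s)+8),0,.35,(0,0,255))
    out.append(cv2.copyMakeBorder(I,0,595-I.shape[0],0,5,0))
cv2.imwrite("pics/z1.png",np.hstack(out))
E
```

```text
(no output)
```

View pics/z1.png

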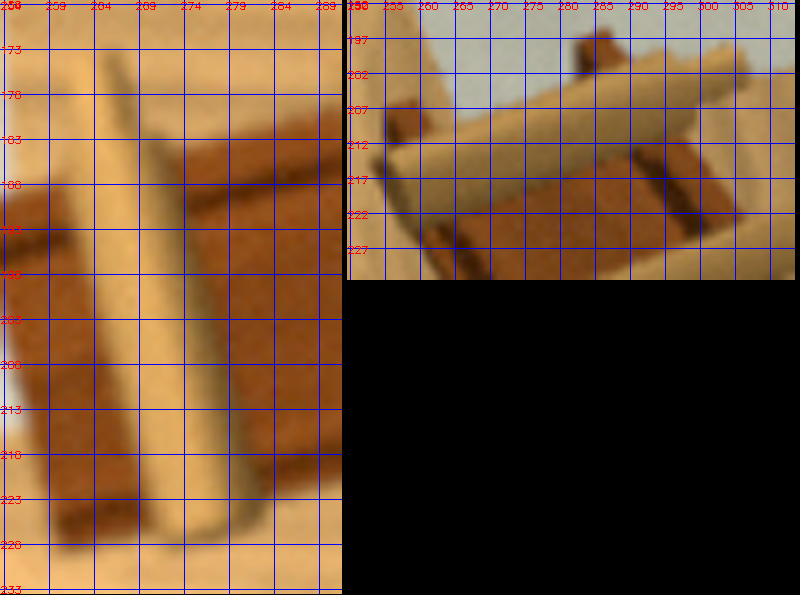

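The averaged zoom shows the whole outline: in the top view the nose tip is at about (264,173), the shoulder (271,182) and the thick end (277,228); in the side view the nose tip is at (307,201) and the thick end (254,215). Now I'll fit the silhouette.

```bash
cat > sil.py <<'E'
from fit import *
def sd(n,pose,pts,z):
    d=[]
    H=[]
    for a,e,r in((-.065,.065,.018),(.065,.095,.010)):
        H.append(cv2.convexHull(proj(n,place(pose,np.r_[ring(a,r,z),ring(e,r,z)])).astype(np.float32)))
    return [max(cv2.pointPolygonTest(h,tuple(map(float,p)),True) for h in H) for p in pts]
def silfit(obs,p0,z=.042):
    r=lambda p:np.concatenate([sd(n,p,P,z) for n,P in obs])
    s=least_squares(r,p0,loss="soft_l1",f_scale=.5,diff_step=1e-3);return s.x,r(s.x)
E
python3 - <<'E'
from sil import *
T=[(262.7,194.2),(265.9,208.6),(270.2,223.1),(272.9,228.1),(277.4,227.5),(282.6,224.7),(279.6,211.9),(276.8,199.7),(273.5,186.4),(271.3,182.5),(266.8,175.8),(265.2,173.1),(262.4,173.6)]
S=[(259.9,210.8),(274.2,205.8),(291.4,200.1),(295.4,198.6),(304.9,197.9),(307.1,201.5),(306.4,204.1),(300.6,205.8),(299.2,208.4),(285.6,214.1),(271.4,220.5),(262.1,223.6),(253.5,213.6),(254.2,217.2)]
b,k=np.load("bk.npy")
for o in([("top",T)],[("side",S)],[("top",T),("side",S)]):
    p,r=silfit(o,b);print(p.round(4),r.round(1))
np.save("b.npy",p)
E
```

```text
[ 0.493  -0.2012  0.2688] [ 0.4 -0.1  0.5  0.5  0.2  0.5  0.2 -0.2 -0.4  0.6  0.7  0.1  0. ]
[ 0.4933 -0.199   0.2719] [-0.1  0.1  0.7  0.1  0.2 -0.1 -0.1  0.4  0.3  0.6 -0.3  0.1  0.   0.4]
[ 0.4932 -0.2001  0.2745] [ 0.8  0.3  0.7  0.4 -0.   0.3 -0.1 -0.6 -0.8  0.3  0.2  0.2  0.2 -0.5
 -0.2  0.4 -0.1  0.  -0.1  0.1  0.6  0.3  0.9 -0.   0.4 -0.2  0.4]
```

Both views agree to 2 mm: the boiler is at (0.493, -0.200) with yaw 0.272. Axis height 42 mm and reach 0.53 m are consistent. Now the grasp.

```bash
python3 - <<'E'
from bench import manip,jaws,status,read_camera
import numpy as np,cv2
b=np.load("b.npy");k=np.load("bk.npy")[1]
print("rot",status.read_eef_rot(),status.read_time())
for off in(0,np.pi):
    for p in(b,k): print(off,manip.ik([p[0],p[1],.1],[np.pi,0,(p[2]-off)]))
o=[np.pi,0,b[2]]
if manip.ik([b[0],b[1],.1],o) is None: raise SystemExit
E
```

```text
rot [-3.14153348e+00 -9.85304989e-06  2.77982127e+00] 0.7
0 [-0.38535177  0.3280555  -0.23797135  1.00476948  0.          2.48169229]
0 [ 0.37606738  0.46059492 -0.02345075  1.08675066  0.          3.00742203]
3.141592653589793 [-0.38535177  0.3280555  -0.23797135  1.00476948  0.         -0.65990036]
3.141592653589793 [ 0.37606738  0.46059492 -0.02345075  1.08675066  0.         -0.13417063]
```

```bash
python3 - <<'E'
from bench import manip,jaws,status,read_camera
import numpy as np,cv2,pickle
b=np.load("b.npy");o=[np.pi,0,b[2]-np.pi]
jaws.set_gripper(.066,60)
manip.move_ptp([b[0],b[1],.16],o)
f0=status.read_ft_force()
manip.move_straight([b[0],b[1],.09],max_speed=.15)
hit=manip.move_straight([b[0],b[1],.019],max_speed=.06,contact_N=6)
print(hit,status.read_tool_pos(),f0,status.read_ft_force())
jaws.set_gripper(.02,60);manip.hold(.2)
print("w",status.read_gripper_width(),status.read_grasp_force(),status.read_ft_force(),status.read_moment())
if not hit and .03<status.read_gripper_width()<.042:
    manip.move_straight([b[0],b[1],.20],max_speed=.12)
    print("w",status.read_gripper_width(),status.read_ft_force(),status.read_moment(),status.read_time())
I=[]
for n in("top","side"):
    c=read_camera(n);pickle.dump(c,open(n+".pkl","wb"))
    x,y=(230,140) if n=="top" else (230,150)
    I.append(cv2.convertScaleAbs(cv2.resize(c["color"][y:y+100,x:x+100,::-1],(400,400),interpolation=cv2.INTER_CUBIC),alpha=1.7))
cv2.imwrite("pics/g1.png",np.hstack(I))
E
```

```text
False [ 0.49349691 -0.2001707   0.01935607] [-0.25614181 -0.42558309  0.98947403] [0.40540458 0.27565863 1.2002871 ]
w 0.03463879923751537 59.24092769622803 [-1.75392736  1.02523025  6.66437581] [ 0.01653803  0.2383357  -0.01886732]
w 0.0345032679509665 [ 0.20812514  0.40790823 -0.62588675] [ 0.0395202  -0.01418278  0.00188089] 7.9083
```

View pics/g1.png

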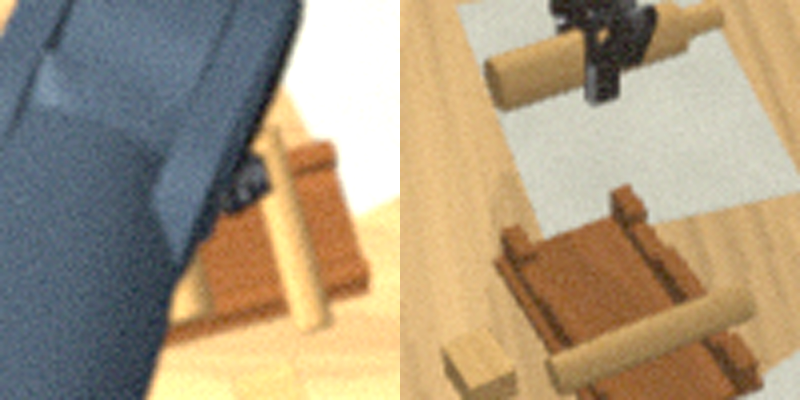

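The boiler is held level and clear of the rest, with the nose away from the robot. The side panel shows its base end at (492,85), shoulder at (690,35) and tip at (723,15); the dowel and block are untouched. I'll fit the along-axis offset in the grip.

```bash
python3 - <<'E'
from sil import *
from bench import status
P=np.array([(485,75),(490,62),(500,108),(530,103),(560,92),(665,58),(688,50),(715,32),(723,15),(530,46),(510,54)],float)
P=np.c_[(P[:,0]-400)/4+230-.375,P[:,1]/4+150-.375]
t=status.read_tool_pos();b=np.load("b.npy");c,s=np.cos(b[2]),np.sin(b[2])
for z in (.042+t[2]-.01935,):
    f=lambda q:sd("side",(t[0]+c*q[0]-s*q[1],t[1]+s*q[0]+c*q[1],b[2]),P,z)
    r=least_squares(f,[0,0],loss="soft_l1",f_scale=.5,diff_step=1e-3,x_scale=.01)
    best=min(((least_squares(f,[a,0.001],loss="soft_l1",f_scale=.5,diff_step=1e-2)) for a in(-.008,.008,.002)),key=lambda r:r.cost)
    print(z,t,best.x,best.cost,np.round(best.fun,1))
    for a in np.arange(-.012,.013,.004): print(a.round(3),[round(sum(abs(v) for v in f([a,y])),1) for y in(-.004,0,.004)])
E
```

```text
0.22206491650138843 [ 0.49295007 -0.19994838  0.19941492] [0.00166418 0.00172471] 1.5030256371460518 [ 0.1  1.1  0.5  0.5  0.7  0.3  0.3 -0.6  0.8  0.4  0.8]
-0.012 [19.7, 17.2, 20.4]
-0.008 [18.3, 14.4, 17.2]
-0.004 [14.7, 10.1, 12.7]
0.0 [13.4, 6.8, 8.7]
0.004 [16.3, 7.8, 7.5]
0.008 [21.5, 12.9, 10.6]
0.012 [25.8, 17.3, 15.0]
```

The grip is centred to within 2 mm. Now over to the cradle and down to first contact.

```bash
python3 - <<'E'
from bench import manip,jaws,status,read_camera
import numpy as np,cv2,pickle
k=np.load("bk.npy")[1];o=[np.pi,0,k[2]-np.pi]
u=np.array([np.cos(k[2]),np.sin(k[2])]);v=np.array([-u[1],u[0]])
p=k[:2]-.001*u
manip.move_ptp([*p,.20],o);manip.move_straight([*p,.075],max_speed=.12);manip.hold(.2)
f0=np.array(status.read_ft_force())
hit=manip.move_straight([*p,.036],max_speed=.03,contact_N=6);manip.hold(.2)
f=np.array(status.read_ft_force())-f0
t=np.array(status.read_tool_pos())
print(hit,t,"along",f[:2]@u,"across",f[:2]@v,"z",f[2],status.read_moment(),status.read_gripper_width(),status.read_time())
I=[]
for n in("top","side"):
    c=read_camera(n);pickle.dump(c,open(n+".pkl","wb"))
    x,y=(85,115) if n=="top" else (235,70)
    I.append(cv2.convertScaleAbs(cv2.resize(c["color"][y:y+95,x:x+80,::-1],(400,475),interpolation=cv2.INTER_CUBIC),alpha=1.7))
cv2.imwrite("pics/p1.png",np.hstack(I)); np.save("f0.npy",f0)
E
```

```text
True [0.57261187 0.22606131 0.03950752] along -1.0102027871440704 across 0.2874862003177467 z 6.410674135826414 [ 0.05423473  0.08195904 -0.42394412] 0.03490585315302476 12.2667
```

View pics/p1.png

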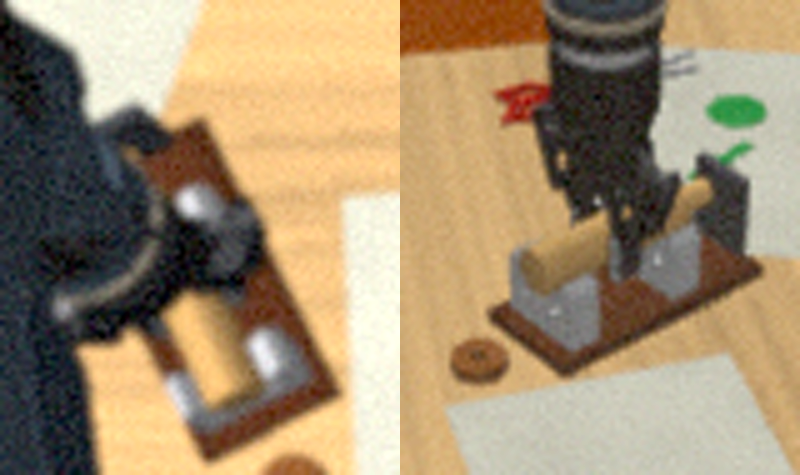

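The picture shows the boiler lying in both V-blocks with the nose pointing at the stop and a gap left. The base end is at side-panel (535,280) and the tip at (714,188). Contact came at TCP z=0.0395, exactly the seated height. I'll check the lengthwise centring before pressing.

```bash
python3 - <<'E'
from sil import *
k=np.load("bk.npy")[1];u=np.array([np.cos(k[2]),np.sin(k[2])])
S=np.array([(522,265),(527,280),(540,291),(549,293),(716,186),(713,195),(705,201),(560,234),(590,219),(695,182)],float)
S=np.c_[(S[:,0]-400)/5+235-.4,S[:,1]/5+70-.4]
T=np.array([(208,405),(235,406),(262,391),(190,365),(240,340)],float);T=np.c_[T[:,0]/5+85-.4,T[:,1]/5+115-.4]
for n,P in(("side",S),("top",T)):
  for a in np.arange(-.008,.009,.002):
    d=np.array(sd(n,(*(k[:2]+a*u),k[2]),P,.062));print(n,round(a,3),round(np.abs(d).sum(),2),d.round(1))
E
```

```text
side -0.008 12.82 [ 2.3  2.7  2.   0.9 -2.8 -1.6  0.1 -0.  -0.1 -0.2]
side -0.006 11.36 [ 2.   2.3  2.   0.9 -2.3 -1.2  0.5 -0.  -0.1  0. ]
side -0.004 10.01 [ 1.6  1.8  2.   0.9 -1.9 -0.7  0.9 -0.  -0.1  0.1]
side -0.002 8.29 [ 1.1  1.3  1.9  0.9 -1.4 -0.3  1.2 -0.  -0.1  0.1]
side 0.0 6.29 [ 0.7  0.8  1.5  0.9 -1.   0.1  1.2 -0.  -0.1  0.1]
side 0.002 4.86 [ 0.2  0.3  1.   0.9 -0.5  0.6  1.2 -0.  -0.1  0.1]
side 0.004 4.41 [-0.3 -0.2  0.6  0.9 -0.1  1.   1.2 -0.  -0.1  0.1]
side 0.006 5.43 [-0.7 -0.7  0.1  0.7  0.4  1.4  1.2 -0.  -0.1  0.1]
side 0.008 6.86 [-1.2 -1.2 -0.3  0.4  0.8  1.5  1.2 -0.  -0.1  0.1]
top -0.008 7.17 [-0.2  2.8  2.3  0.1  1.6]
top -0.006 6.45 [-0.2  2.2  2.3  0.1  1.6]
top -0.004 5.12 [-0.2  1.5  1.6  0.1  1.6]
top -0.002 3.8 [-0.2  0.8  1.   0.1  1.6]
top 0.0 2.47 [-0.2  0.2  0.3  0.1  1.6]
top 0.002 2.89 [-0.2 -0.5 -0.4  0.1  1.6]
top 0.004 4.35 [-0.4 -1.2 -1.   0.1  1.6]
top 0.006 6.12 [-0.8 -1.9 -1.7  0.1  1.6]
top 0.008 7.98 [-1.3 -2.5 -2.4  0.1  1.6]
```

```bash
python3 - <<'E'
from bench import read_camera
from sil import *
k=np.load("bk.npy")[1];I=[]
for n,(x,y,w,h) in(("side",(252,94,62,56)),("top",(100,165,42,56))):
    c=np.mean([read_camera(n)["color"].astype(float) for _ in range(8)],0); s=8 if n=="side" else 7
    s=7
    J=cv2.convertScaleAbs(cv2.resize(c[y:y+h,x:x+w,::-1].round().astype(np.uint8),(w*s,h*s),interpolation=cv2.INTER_CUBIC),alpha=1.9)
    L=[(ring(-.065,.018,.062),(0,255,0)),(ring(.065,.018,.062),(0,255,0)),(ring(.095,.01,.062),(0,255,0)),
     (np.array([(-.075,-.045,.012),(.117,-.045,.012),(.117,.045,.012),(-.075,.045,.012)]),(255,255,0)),
     (np.array([(.107,-.025,.075),(.107,.025,.075),(.107,.025,.012),(.107,-.025,.012)]),(255,255,0))]
    for q in(-.06,-.035,.035,.06): L.append((np.array([(q,.0355,.065),(q,.028,.065),(q,0,.0365),(q,-.028,.065),(q,-.0355,.065),(q,-.0355,.012),(q,.0355,.012)]),(255,255,0)))
    K=J.copy()
    for P,col in L: cv2.polylines(K,[np.round((proj(n,place(k,P))-(x,y)+.5)*s-.5).astype(int)],True,col,1)
    I.append(np.hstack([J,K]) if n=="side" else K)
a=I[0][:, :434];b=I[0][:,434:]
cv2.imwrite("pics/p2.png",np.hstack([a[:, :],b])[:,:800] if 0 else cv2.resize(np.vstack([np.hstack([a,b])]),(800,361)))
E
```

```text
(no output)
```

View pics/p2.png

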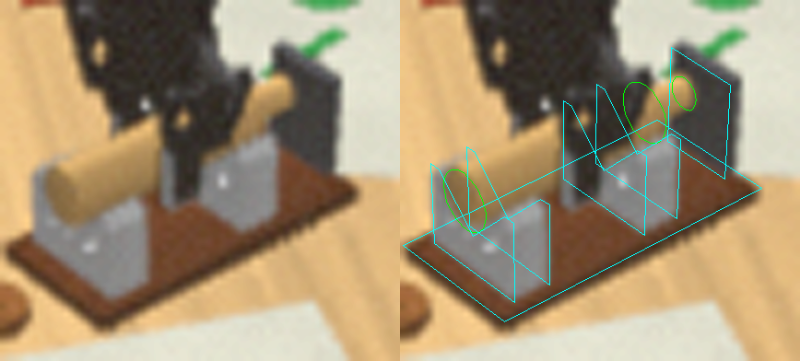

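On the close view the base end is about 0.6 px inside the centred-model outline and the tip about 0.5 px short of it. These opposite errors cancel, so the boiler is centred to about 1 mm. Next I'll relieve the small yaw moment and press down in steps.

```bash
python3 - <<'E'
from bench import manip,jaws,status
import numpy as np
k=np.load("bk.npy")[1];f0=np.load("f0.npy");u=np.array([np.cos(k[2]),np.sin(k[2])]);v=np.array([-u[1],u[0]])
p=k[:2]-.001*u;yaw=k[2]-np.pi
def rd(tag):
    manip.hold(.25);f=np.array(status.read_ft_force())-f0;m=status.read_moment();t=np.array(status.read_tool_pos())
    print(tag,"al %.1f ac %.1f z %.1f"%(f[:2]@u,f[:2]@v,f[2]),"m",np.round(m,2),"tz %.4f"%t[2],"w %.4f"%status.read_gripper_width(),round(status.read_time(),2));return f,m
jaws.set_gripper(.02,100)
z=status.read_tool_pos()[2];f,m=rd("grip")
for i in range(4):
    if abs(m[2])<.12: break
    yaw+=.008*np.sign(m[2]);manip.move_straight([*p,z],[np.pi,0,yaw],max_speed=.03);f,m=rd("yaw %.3f"%(yaw-k[2]+np.pi))
for i in range(10):
    if f[2]>28: break
    z-=.0006;manip.move_straight([*p,z],[np.pi,0,yaw],max_speed=.02);f,m=rd("z %.4f"%z)
np.save("cmd.npy",[*p,z,yaw])
E
```

```text
grip al -0.1 ac 0.1 z 7.6 m [ 0.07  0.21 -0.35] tz 0.0396 w 0.0341 13.63
yaw -0.008 al 0.3 ac 0.0 z 3.8 m [ 0.2  -0.14  0.06] tz 0.0398 w 0.0336 14.13
z 0.0391 al -1.2 ac 0.9 z 7.4 m [0.1  0.21 0.18] tz 0.0396 w 0.0338 14.63
z 0.0385 al -2.3 ac 1.0 z 12.3 m [-0.01  0.52  0.13] tz 0.0396 w 0.0338 15.13
z 0.0379 al -4.4 ac 1.5 z 18.3 m [-0.13  0.88  0.19] tz 0.0396 w 0.0340 15.63
z 0.0373 al -6.3 ac 2.3 z 23.4 m [-0.26  1.22  0.11] tz 0.0395 w 0.0337 16.13
z 0.0367 al -7.8 ac 2.1 z 28.8 m [-0.38  1.52  0.18] tz 0.0395 w 0.0336 16.63
```

Seated and pressed at about 29 N, with the height steady. There is some force along the axis and a pitch moment, so I'll relieve those to load both V-blocks evenly.

```bash
python3 - <<'E'
from bench import manip,jaws,status
import numpy as np
from scipy.spatial.transform import Rotation as Ro
k=np.load("bk.npy")[1];f0=np.load("f0.npy");u=np.array([np.cos(k[2]),np.sin(k[2])]);v=np.array([-u[1],u[0]])
x,y,z,yaw=np.load("cmd.npy");p=np.array([x,y])
def rd(tag):
    manip.hold(.25);f=np.array(status.read_ft_force())-f0;m=np.array(status.read_moment());t=np.array(status.read_tool_pos());e=t[:2]-k[:2]
    print(tag,"al %.1f ac %.1f z %.1f"%(f[:2]@u,f[:2]@v,f[2]),"m_al %.2f m_ac %.2f mz %.2f"%(m[:2]@u,m[:2]@v,m[2]),"pos al %.2f ac %.2f z %.2f mm"%(e@u*1e3,e@v*1e3,t[2]*1e3),"rot",np.round(status.read_eef_rot(),4),round(status.read_time(),2));return f,m
f,m=rd("now")
for i in range(3):
    p=p+.0003*u-.0001*v;manip.move_straight([*p,z],[np.pi,0,yaw],max_speed=.02);f,m=rd("along+")
# small pitch about cradle y, both directions not needed: one probe
def ori(b): return (Ro.from_rotvec(b*np.r_[v,0])*Ro.from_euler("xyz",[np.pi,0,yaw])).as_euler("xyz").tolist()
b=.005;manip.move_straight([*p,z],ori(b),max_speed=.02);f,m=rd("pitch+.005")
np.save("cmd2.npy",[*p,z,yaw,b])
E
```

```text
now al -7.9 ac 2.4 z 28.4 m_al 0.41 m_ac 1.47 mz 0.11 pos al -0.57 ac 0.08 z 39.50 mm rot [-3.1415e+00  2.5000e-03 -2.6391e+00] 16.88
along+ al -9.0 ac 2.9 z 28.8 m_al 0.43 m_ac 1.74 mz 0.17 pos al -0.60 ac 0.08 z 39.44 mm rot [ 3.1415e+00  2.0000e-03 -2.6391e+00] 17.38
along+ al -11.3 ac 4.2 z 31.1 m_al 0.61 m_ac 1.95 mz 0.10 pos al -0.57 ac 0.07 z 39.48 mm rot [ 3.1413e+00  1.6000e-03 -2.6391e+00] 17.88
along+ al -11.6 ac 3.2 z 30.7 m_al 0.66 m_ac 2.17 mz 0.08 pos al -0.58 ac 0.11 z 39.47 mm rot [ 3.1412e+00  1.0000e-03 -2.6390e+00] 18.38
pitch+.005 al -12.5 ac 3.5 z 31.2 m_al 0.57 m_ac 2.17 mz 0.18 pos al -0.67 ac 0.09 z 39.47 mm rot [ 3.1412 -0.0041 -2.639 ] 18.88
```

The sign is clear now: the tool was being pushed along -x, so I'll back the command off that way. The moment tracks that force with a lever of about 0.19 m, so the pressing itself is even.

```bash
python3 - <<'E'
from bench import manip,jaws,status,read_camera
import numpy as np,cv2
k=np.load("bk.npy")[1];f0=np.load("f0.npy");u=np.array([np.cos(k[2]),np.sin(k[2])]);v=np.array([-u[1],u[0]])
x,y,z,yaw,b=np.load("cmd2.npy");p=np.array([x,y])
def rd(tag):
    manip.hold(.25);f=np.array(status.read_ft_force())-f0;m=np.array(status.read_moment());t=np.array(status.read_tool_pos());e=t[:2]-k[:2]
    print(tag,"al %.1f ac %.1f z %.1f"%(f[:2]@u,f[:2]@v,f[2]),"m_al %.2f m_ac %.2f mz %.2f"%(m[:2]@u,m[:2]@v,m[2]),"pos al %.2f ac %.2f z %.2f mm"%(e@u*1e3,e@v*1e3,t[2]*1e3),round(status.read_time(),2));return f,m
for i in range(7):
    f=np.array(status.read_ft_force())-f0
    if i and abs(f[:2]@u)<1.5 and abs(f[:2]@v)<1.5: break
    p=p+u*np.clip(f[:2]@u*1.5e-4,-.0008,.0008)+v*np.clip(f[:2]@v*1e-4,-.0004,.0004)
    manip.move_straight([*p,z],[np.pi,0,yaw],max_speed=.02);rd(i)
np.save("cmd3.npy",[*p,z,yaw])
manip.hold(.5);rd("end");print("w",status.read_gripper_width(),status.read_grasp_force())
I=[]
for n in("top","side"):
    x,y=(85,115) if n=="top" else (235,70)
    c=np.mean([read_camera(n)["color"].astype(float) for _ in range(4)],0).astype(np.uint8)
    I.append(cv2.convertScaleAbs(cv2.resize(c[y:y+95,x:x+80,::-1],(400,475),interpolation=cv2.INTER_CUBIC),alpha=1.7))
cv2.imwrite("pics/p3.png",np.hstack(I))
E
```

```text
0 al -8.1 ac 1.3 z 29.2 m_al 0.36 m_ac 1.52 mz 0.22 pos al -0.56 ac 0.11 z 39.48 mm 19.38
1 al -5.2 ac 1.9 z 26.4 m_al 0.27 m_ac 1.01 mz 0.18 pos al -0.56 ac 0.11 z 39.52 mm 19.88
2 al -1.7 ac 0.2 z 24.2 m_al 0.15 m_ac 0.45 mz 0.08 pos al -0.55 ac 0.10 z 39.48 mm 20.38
3 al 0.0 ac 0.5 z 22.8 m_al 0.12 m_ac 0.28 mz 0.07 pos al -0.55 ac 0.10 z 39.53 mm 20.88
end al -1.1 ac 0.6 z 22.6 m_al 0.14 m_ac 0.30 mz 0.16 pos al -0.52 ac 0.07 z 39.56 mm 21.63
w 0.03354957792773734 101.6796362400055
```

View pics/p3.png

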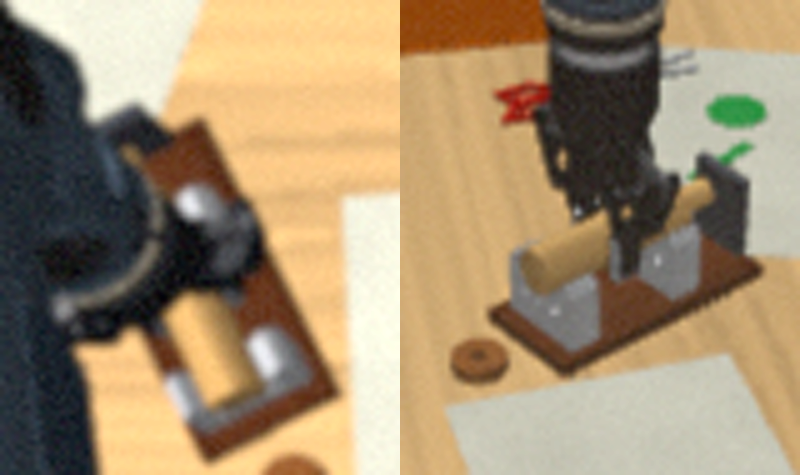

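The boiler lies in both V-blocks, nose to the stop, still held; the wheel is untouched. One last step brings the press to about 30 N with balanced side forces, then I hand in.

```bash
python3 - <<'E'
from bench import manip,status
import numpy as np
k=np.load("bk.npy")[1];f0=np.load("f0.npy");u=np.array([np.cos(k[2]),np.sin(k[2])]);v=np.array([-u[1],u[0]])
x,y,z,yaw=np.load("cmd3.npy");p=np.array([x,y])-.0006*u
manip.move_straight([*p,z-.001],[np.pi,0,yaw],max_speed=.02);manip.hold(.5)
f=np.array(status.read_ft_force())-f0;m=np.array(status.read_moment())
print(f[:2]@u,f[:2]@v,f[2],m[:2]@v,m[2],status.read_tool_pos(),status.read_gripper_width(),status.read_time())
if 22<f[2]<38 and abs(f[:2]@u)<5: print(manip.hand_in())
E
```

```text
-1.722187522537823 0.7183253416633972 29.256667473867694 0.4639448202576501 0.1355576368982965 [0.57313789 0.22633789 0.03944894] 0.03331955380155598 22.7833
the job is handed in; nothing more can be done
None
```

The job is handed in at 22.8 s: the boiler lies in the V-cradle, nose towards the end stop and centred to within about 1–2 mm by camera, with the fingers still holding it pressed down at about 29 N, and I left the dowel, block and wheel alone.

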